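# Unpin a tensile specimen and hold it up leaning for inspection

## Task

The flat tensile specimen standing in the clevis block is locked by a clevis pin: draw the pin out of its bore, park it lying in the open notch at the side of the block (collar just outside the notch, as it was at the bore) and let go of it. Then draw the specimen up out of the block, lean it over to about 45 degrees with its eye end the lower one, and finish while still holding it like that, motionless, over the middle of the table between the two sieve shakers, its lower end at least 10 cm above the table top and clear of the block and the pin. Do not push the jar, the tin or the weight standing about.

Things in the scene. Friction and masses are not known exactly. Their poses are not given: they have to be found in the camera images.
- clevis_block: Grey clevis block 70 (x) x 60 (y) mm, top at z = 80, on a dark base plate 10 mm thick (x -97 to +45, y -42 to +42). Fixed; yaw varies. Origin: under the block's centre on the table, z up. Pocket open at the top, 36 mm in x, 14 mm in y, floor at z = 30, holds the specimen. The parking notch stands on the base plate beside the block at x = -70.
- bore (a point): Centre, in mid block, of the 13 mm bore that runs through the block along its y at x = 0, z = 52 mm. Axes as the block's.
- notch (a point): Where the origin of the parked pin lies, 45 mm up, at block x = -70, y = 0; axes as the block's. Two steel cheeks, 6 mm thick and 44 mm wide in x, stand at y = -27 and +27 from here, each with an open-topped U notch 14 mm wide, bottom 40 mm above the table; from 54 to 68 mm up its mouth flares to 30 mm. The pin is lowered in from above.
- clevis_pin: Loose clevis pin, 60 g, along its own y, 147 mm long; origin on its axis. Steel shank 10 mm thick from y = -36 (tip) to 32, 20 mm collar y = 32 to 37, then a handle. Starts in the bore, 50.5 mm up, handle on the block's +y side, its y along the block's y, origin 0 to 8 mm toward +y of the bore centre. The tip leaves the block when the origin is 66 mm out.
- handle (a point): Grip point on the pin, y = 80 mm from its origin: black round handle 14 mm thick, y = 37 to 111. Gripped here, a 75 mm wide gripper body clears the standing specimen. The pin's centre of mass is near y = 13 mm, so parked it lies stably only if its collar is within about 8 mm of the outer face (block y = 30) of the +y cheek.
- specimen: Flat aluminium tensile specimen, 150 mm along its z, 10 mm thick (y), about 130 g, loose. Origin: centre of its foot. Eye end 32 mm wide, z = 0 to 44, with a 16 mm eye at z = 22; waist 16 mm wide, z = 50 to 103; plain tab 32 mm wide, z = 108 to 150. Starts upright in the pocket, foot 30 mm above the table, its y along the block's y. It must rise over 50 mm to leave the block.
- foot (a point): Centre of the end face of the specimen's eye end (its lower end, its origin).
- tab (a point): Middle of the specimen's plain upper tab, 130 mm from its foot: where to grip it, across its 10 mm thickness.
- sample_tin_a: Bystander: round metal sample tin, 61 x 61 x 35 mm, origin under its centre. Do not shift it.
- jar_b: Bystander: small jar with black cap, 41 x 40 x 62 mm, origin under its centre. Do not shift it.
- weight_100g: Bystander: brass balance weight, 26 x 26 x 27 mm, origin under its centre. Do not shift it.
Things that resemble listed ones, but are neither listed nor needed, are in the scene too. What is meant by the specimen is not orange, and is the larger of those in its own colour.

How it is judged (in metres and radians):
On the way, in this order (a step that is already met when the one before it is completed fails the run):
1. the clevis pin is drawn right out of the bore, the specimen still standing in its pocket (y of clevis_pin in the frame of clevis_block above 0.064 m and z of foot in the frame of clevis_block below 0.05 m), for 0.05 s.
2. the pin lies parked in the notch, released, the specimen still in its pocket (horizontal distance between clevis_pin and notch below 0.015 m and x of clevis_pin in the frame of clevis_block between -0.076 and -0.064 m and z of clevis_pin in the frame of clevis_block between 0.04 and 0.05 m and angle between the y axis of clevis_pin and the y axis of clevis_block, either way round below 0.12 rad and contact force between clevis_pin and the fingers below 0.1 N and linear speed of clevis_pin below 0.03 m/s and z of foot in the frame of clevis_block below 0.05 m), for 0.2 s.
3. the specimen is drawn out of the block (height (world z) of foot above 0.082 m and contact force between specimen and the fingers above 0.5 N), for 0.05 s.
At the end, for the whole second after the job is handed in: Specimen held still by the fingers, leaning 30 to 60 degrees, eye end down, foot over 95 mm up, its ends within y -0.27 to 0.37 m (between the shakers), touching neither block nor pin; pin released, at rest in the notch (6 mm across, 5 mm in height, 14 mm along, 0.12 rad) (horizontal distance between clevis_pin and notch below 0.015 m and x of clevis_pin in the frame of clevis_block between -0.076 and -0.064 m and z of clevis_pin in the frame of clevis_block between 0.04 and 0.05 m and angle between the y axis of clevis_pin and the y axis of clevis_block, either way round below 0.12 rad and contact force between clevis_pin and the fingers below 0.1 N and linear speed of each of clevis_pin, specimen below 0.03 m/s and height (world z) of foot above 0.095 m and angle between specimen's own z axis and vertical between 0.52 and 1.05 rad and contact force between specimen and the fingers above 0.5 N and contact force between specimen and clevis_block below 0.1 N and contact force between specimen and clevis_pin below 0.1 N and world y of foot between -0.27 and 0.37 m and world y of tab between -0.27 and 0.37 m and angular speed of specimen below 0.2 rad/s); the arm keeps its last pose, push and grip.
It fails at once if a bystander (tin, jar or weight) is shifted by more than 2 cm (distance of any of sample_tin_a, jar_b, weight_100g from where it was at the start of the episode above 0.02 m).
It also fails if it takes over 54 s, if anything falls off the work surface, if the arm or the gripper's body presses on something with over 40 N, if the wrist force passes 120 N, or if a joint passes its speed limit or range.

## Robot

A 6-joint arm with a two-finger parallel gripper is mounted at the origin on a cart in front of the work surface, level with it; the furniture and walls round the work are solid. World frame = base frame: x ahead of the robot, y to its left, z up, the work surface at z = 0. Lengths are in m, angles in degrees, forces in N, time in s.
With the tool pointing down it reaches from about 0.35 to 0.85 m from the base axis. Payload 8.1 kg.
Tool frame: the origin (TCP) lies between the finger pads; the fingertips stand 8 mm ahead of it and the grasp point (between the pads) lies 11 mm behind it (tip_extent is the distance from the TCP to the fingertips, in m); z points along the fingers, y is the line along which they close (so a half turn about z gives the same grasp; the last joint's range is limited). The gripper opens to 85 mm and grips with 20 to 120 N. Pads are 22 mm wide; open, the fingers measure 114 mm over their backs; the gripper's body (76 mm by 85 mm) begins 54 mm behind the grasp point. The pads swing forward as they close: fully open they stand 13 mm farther back than shut.
Start: joints at [69.362, 7.471, 85.268, -0, 87.261, -4.893], TCP at [0.163, 0.577, 0.239] pointing down, gripper open.
Joint ranges: [-169.43, 169.43], [-51.17, 129.36], [1.28, 143.12], [-76.62, 256.62], [0, 156.53], [-152.29, 152.29]. Speed limits (degrees/s): [136.94, 136.94, 159.86, 180, 180, 180].

## Interface

Orientations are given as a 3x3 rotation matrix whose columns are the frame's x, y, z axes.
In Python, from bench import * gives the robot as it stands.
- The arm moves only by the tool carry_out, never from a script. Its argument "deltas" is one flat list of numbers, 5 for each row, row after row: the finger opening in cm, from 0 to 8.54, then the shift along the world's x, y, z in cm, then the turn about the world's z in degrees. A call has 1 to 10 rows; each row shifts and turns the commanded pose from where the row before left it; what a row does not reach is not made up. A row lasts 1/8 s, in which the tool goes at most 62.5 mm and 10.7 degrees, less where a joint would pass 70% of its speed; a pose out of reach is approached as far as the arm can. A call with a gripper value outside its range is refused whole. The fingers move at their own pace and stop on an object; "newtons" is the grip in N (left out, the last holds). Time passes only in rows, so rows that do not move let the fingers close. It gives the time, the measured TCP pose, the force, the opening and the grip force at its end, in the units of the state.
- get_obs(): the state, without advancing time (a new reading comes with each control period).
- camera(name): name is "scene" or "top" or "wrist"; returns the picture (420x560x3 uint8, red, green, blue); there is no depth.
- camera_info(name): a dict with "intrinsics" (3x3 intrinsics, pixels), "dist_coeffs" ([k1, k2, p1, p2, k3] as OpenCV has them; the pictures are not rectified), "world_to_cam" (4x4, takes a point from world to camera coordinates); the wrist camera has in their place "T_tool_cam" (4x4, takes a point from camera to tool coordinates, whose origin is the TCP and whose axes are the flange's). Camera axes: x right, y up, looking along -z (the intrinsics and any distortion apply to the point x, -y, -z); pixel columns grow to the right and rows downward; lengths in m; the calibration is good to about 2 mm. A picture is of the moment at which its call begins: read the wrist's pose just before it. camera_info takes no time and is no camera call.
- finish_job(): hands the job in; it is judged then, once.
The state is a dict: "time_s": time; "q": joint angles; "dq": joint speeds; "joint_torque": joint torques, N m; "tool_pos": TCP position; "orientation": TCP orientation; "contact_force": force on the tool from outside, world axes, zero at the start; "wrist_torque": the same for the moment, N m; "width": opening from 0.0 (shut) to 1.0 (fully open); "finger_force": force on a finger pad.
Only numpy, scipy, OpenCV 4.12 (cv2) and the standard library are available. Lean on these libraries where they do the work, as an engineer would, in place of code of your own. Each camera call takes 0.05 s, during which the arm holds its last target. There are 200 camera calls.

## Working session

There is one attempt and no reset: what is moved stays moved. The work goes in short steps, Python scripts to look and compute and a tool call to move; the robot and the scene stay as the last step left them, time stands still between calls to the robot, and variables do not carry over. Pictures are saved under pics/ and viewed, at most 10 in all, crops included, and the job is handed in when it is done.

Besides the shell and the picture viewer there is one more tool, called after ">>>" as a command line: name --argument value ..., lists and objects as JSON in quotes. carry_out: Moves the arm, as the interface text tells. Its arguments: {"type":"object","properties":{"deltas":{"type":"array"},"newtons":{"type":"number"}},"required":["deltas"]}

```bash
ls; mkdir -p pics; python3 - <<'E'
from bench import *
import cv2
o=get_obs()
print({k:o[k] for k in('time_s','tool_pos','orientation','width','contact_force')})
for n in('scene','top'):
    cv2.imwrite(f'pics/{n}0.png',camera(n)[:,:,::-1]); i=camera_info(n); print(n,i)
print(camera_info('wrist'))
E
```

```text
pics
{'time_s': 0.0, 'tool_pos': array([0.16259033, 0.57698351, 0.23825029]), 'orientation': array([[-9.62489706e-01,  2.71317517e-01, -6.09004553e-04],
       [ 2.71318178e-01,  9.62488122e-01, -1.74958323e-03],
       [ 1.11467071e-04, -1.84918985e-03, -9.99998284e-01]]), 'width': 1.0011286739990704, 'contact_force': array([-0.46793533, -1.04217132, -0.33177125])}
scene {'intrinsics': array([[462.52856223,   0.        , 286.30243018],
       [  0.        , 462.52856223, 209.21067285],
       [  0.        ,   0.        ,   1.        ]]), 'dist_coeffs': array([0.03958542, 0.        , 0.        , 0.        , 0.        ]), 'world_to_cam': array([[ 0.86138335, -0.50765797,  0.01738126, -0.50342154],
       [ 0.2152008 ,  0.3957161 ,  0.89280311, -0.225903  ],
       [-0.46011666, -0.76530527,  0.45011166, -0.64386146],
       [ 0.        ,  0.        ,  0.        ,  1.        ]])}
top {'intrinsics': array([[485.78904946,   0.        , 280.23643726],
       [  0.        , 485.78904946, 205.46681215],
       [  0.        ,   0.        ,   1.        ]]), 'dist_coeffs': array([0.00272997, 0
[... 225 characters left out ...]
9677423, -0.93659385],
       [ 0.        ,  0.        ,  0.        ,  1.        ]])}
{'intrinsics': array([[357.13084632,   0.        , 272.67491461],
       [  0.        , 357.13084632, 204.74394782],
       [  0.        ,   0.        ,   1.        ]]), 'dist_coeffs': array([-0.05728805,  0.        ,  0.        ,  0.        ,  0.        ]), 'T_tool_cam': array([[ 4.50316519e-04,  9.61353943e-01,  2.75315080e-01,
         6.94965121e-02],
       [ 9.99999865e-01, -3.61418348e-04, -3.73628296e-04,
         5.60559940e-04],
       [-2.59685115e-04,  2.75315211e-01, -9.61353976e-01,
        -1.34057866e-01],
       [ 0.00000000e+00,  0.00000000e+00,  0.00000000e+00,
         1.00000000e+00]])}
```

View pics/scene0.png

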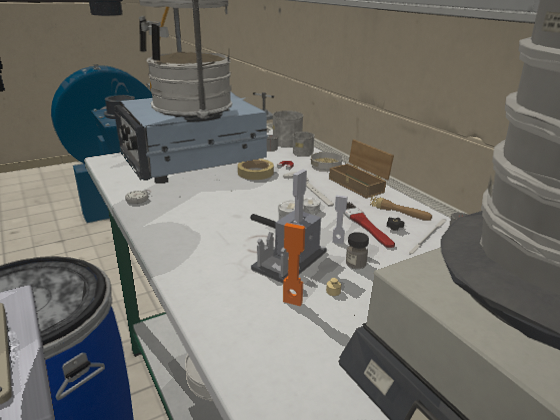

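View pics/top0.png

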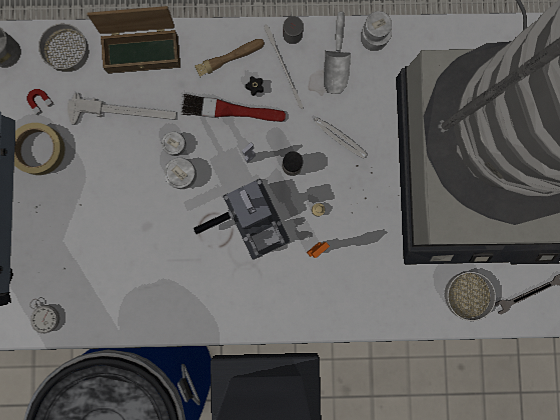

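```bash
python3 - <<'E'
import cv2
t=cv2.imread('pics/top0.png'); cv2.imwrite('pics/topc.png',cv2.resize(t[160:270,185:335],None,fx=5,fy=5,interpolation=cv2.INTER_CUBIC))
t=cv2.imread('pics/scene0.png'); cv2.imwrite('pics/scenec.png',cv2.resize(t[160:310,225:395],None,fx=4,fy=4,interpolation=cv2.INTER_CUBIC))
E
```

```text
(no output)
```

View pics/topc.png

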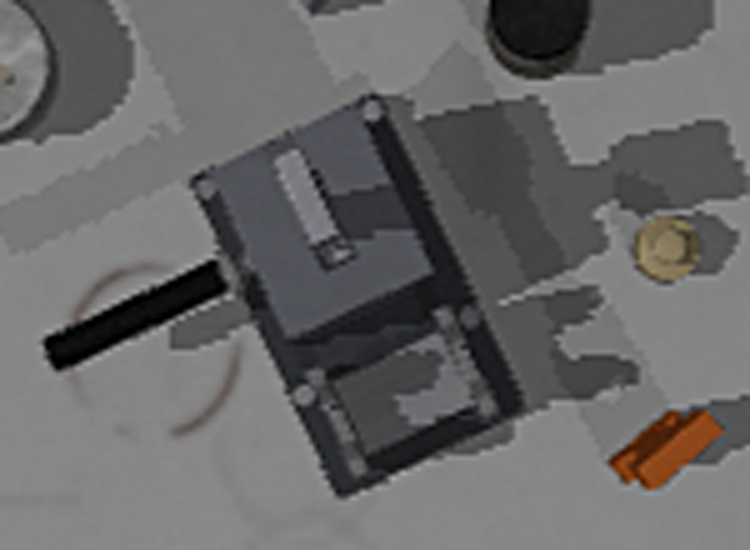

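View pics/scenec.png

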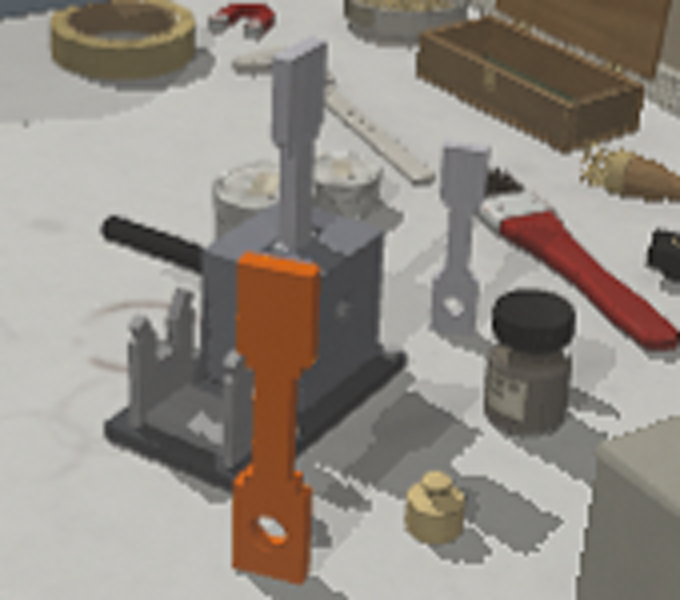

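```bash
cat > h.py <<'E'
from bench import *
import numpy as np, cv2
from scipy.optimize import least_squares
def proj(P,name,T=None):
    i=camera_info(name)
    W=i['world_to_cam'] if T is None else T
    p=np.atleast_2d(P)@W[:3,:3].T+W[:3,3]
    q=p*[1,-1,-1]
    return cv2.projectPoints(q,np.zeros(3),np.zeros(3),i['intrinsics'],i['dist_coeffs'])[0].reshape(-1,2)
def wristT(o):
    T=np.eye(4);T[:3,:3]=o['orientation'];T[:3,3]=o['tool_pos']
    return np.linalg.inv(T@camera_info('wrist')['T_tool_cam'])
def b2w(P,s):
    c,n=np.cos(s[2]),np.sin(s[2]); P=np.atleast_2d(P)
    return np.c_[s[0]+c*P[:,0]-n*P[:,1],s[1]+n*P[:,0]+c*P[:,1],P[:,2]]
E
cat > fit.py <<'E'
from h import *
top=np.array([[368,100],[435,272],[290,338],[205,180],[342,497],[522,405]],float)
Pt=np.array([[35,-30,80],[-35,-30,80],[-35,30,80],[35,30,80],[-97,42,10],[-97,-42,10]])/1000
sc=np.array([[107,428],[238,482],[380,226]],float)
Ps=np.array([[-97,42,10],[-97,-42,5],[35,-30,80]])/1000
U=(top+.5)/5-.5+[185,160]; V=(sc+.5)/4-.5+[225,160]
f=lambda s:np.r_[proj(b2w(Pt,s),'top')-U,.5*(proj(b2w(Ps,s),'scene')-V)].ravel()
r=least_squares(f,[.63,0.03,.36]);s=r.x
print(s,np.degrees(s[2]));print(f(s).reshape(-1,2).round(2))
# handle end & specimen top from top view
H=least_squares(lambda a:(proj(b2w([0,a[0],.0505],s),'top')-((np.array([[52,352]])+.5)/5-.5+[185,160])).ravel(),[.1])
print('handle end block y',H.x,H.fun, 'pin off',H.x-.111)
print('topview pred handle end/collar/spec corners',((proj(b2w(np.array([[0,111,50.5],[0,37,50.5],[16,5,180],[16,-5,180],[-16,-5,180],[-16,5,180]])/1e3,s),'top')-[185,160])*5).round())
print('grip pt',b2w([[0,H.x[0]-.031,.0505],[-.07,0,.045],[0,0,.16]],s))
np.save('s.npy',s)
E
python3 fit.py
```

```text
[0.61509035 0.00720056 0.4199674 ] 24.06235933699638
[[-2.41  0.57]
 [ 0.1  -0.04]
 [-0.16  0.5 ]
 [ 1.03 -1.86]
 [-0.62  0.66]
 [ 1.51  1.  ]
 [-0.33 -1.04]
 [ 1.32  1.14]
 [ 0.91  0.36]]
handle end block y [0.11519077] [0.30438954 0.65089089] pin off [0.00419077]
topview pred handle end/collar/spec corners [[ 62. 349.]
 [237. 266.]
 [271. 157.]
 [299. 145.]
 [339. 231.]
 [312. 244.]]
grip pt [[ 0.58076318  0.08407534  0.0505    ]
 [ 0.55117319 -0.02134059  0.045     ]
 [ 0.61509035  0.00720056  0.16      ]]
```

>>> carry_out --deltas '[5, 3, -3.5, 0, -4, 5, 3, -3.5, 0, -4, 5, 3, -3.5, 0, -4, 5, 3, -3.5, 0, -4, 5, 3, -3.5, 0, -4, 5, 3, -3.5, 0, -4, 5, 3, -3.5, 0, -4, 5, 3, -3.5, 0, -4, 5, 3, -3.5, 0, -4, 5, 3, -3.5, 0, -4]'

```text
time_s: 1.35
tool_pos: [0.4634, 0.2261, 0.2389]
orientation: [[-0.561, 0.828, -0.001], [0.828, 0.561, -0.0], [0.0, -0.0, -1.0]]
contact_force: [0.5, 1.0, 0.5]
width: 0.587
finger_force: 0.0
```

>>> carry_out --deltas '[5, 3, -3.5, -1, -4, 5, 3, -3.5, -1, -3, 5, 3, -3.5, -1.5, -3, 5, 2.8, -3.8, -1.5, 0, 5, 0, 0, -1.5, 0, 5, 0, 0, 0, 0]'

```text
time_s: 2.1
tool_pos: [0.5792, 0.0846, 0.1721]
orientation: [[-0.41, 0.912, -0.004], [0.912, 0.41, 0.0], [0.002, -0.004, -1.0]]
contact_force: [-0.2, 0.4, -0.1]
width: 0.582
finger_force: 0.0
```

```bash
cat > look.py <<'E'
from h import *
import sys
# look.py outname x0 y0 x1 y1 zoom
o=get_obs(); np.save('T.npy',wristT(o))
im=camera('wrist')[:,:,::-1]
a=list(map(int,sys.argv[2:6])); z=float(sys.argv[6])
cv2.imwrite('pics/'+sys.argv[1]+'_full.png',im)
cv2.imwrite('pics/'+sys.argv[1]+'.png',cv2.resize(im[a[1]:a[3],a[0]:a[2]],None,fx=z,fy=z,interpolation=cv2.INTER_CUBIC))
print(o['time_s'],o['tool_pos'],o['orientation'][:,1],o['q'],o['width'])
E
python3 look.py w1 0 0 560 420 1.4
```

```text
2.1 [0.57919349 0.08456341 0.17205703] [ 0.91196614  0.41024729 -0.00386352] [ 3.27472927e+00  7.75265533e+00  9.20556481e+01  2.27418325e-02
  8.04373079e+01 -2.09494490e+01] 0.5821482703048306
```

View pics/w1.png

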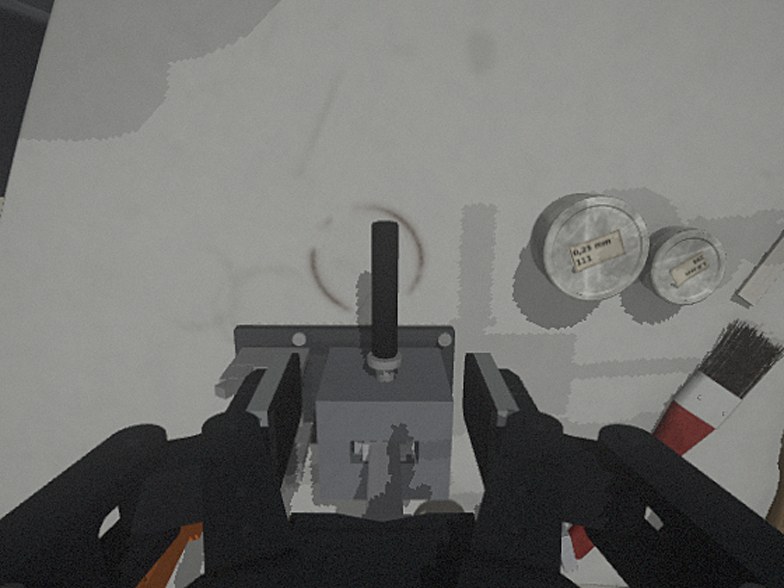

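```bash
cat > fit2.py <<'E'
from h import *
T=np.load('T.npy')
U=np.array([[235,327],[453,327],[316,402],[451,402],[451,499],[302,340]])/1.4
P=np.array([[-97,42,10],[45,42,10],[-35,30,80],[35,30,80],[35,-30,80]])/1000
U=(U[:5])
f=lambda s:(proj(b2w(P,s),'wrist',T)-U).ravel()
r=least_squares(f,np.load('s.npy'));s=r.x
print(s,np.degrees(s[2]));print(f(s).reshape(-1,2).round(2))
np.save('s.npy',s)
h=np.array([[385,222],[383.5,353]])/1.4   # handle end (upper edge), collar start axis
g=lambda a:(proj(b2w([[a[0],a[2]+.111,.0505],[a[1],a[2]+.037,.055]],s),'wrist',T)-h).ravel()
r=least_squares(g,[0,0,.004]);print('pin',r.x,g(r.x))
a=r.x
print('grip w',b2w([[a[0],a[2]+.08,.0505]],s), 'yaw x axis',np.cos(s[2]),np.sin(s[2]))
E
python3 fit2.py
```

```text
[0.61549282 0.00850829 0.42706561] 24.469057268261984
[[-2.35  1.6 ]
 [ 1.8   1.35]
 [-0.52 -1.02]
 [ 2.03 -1.19]
 [-1.18  0.06]]
pin [ 0.00049221 -0.00048317  0.00630888] [-0.00637337 -1.97250393  0.0047626   2.26538982]
grip w [[0.58019153 0.08726922 0.0505    ]] yaw x axis 0.9101850943099808 0.41420175530281295
```

>>> carry_out --deltas '[5, 0.1, 0.1, -4, 0, 5, 0, 0, -4, 0, 5, 0, 0, -3.2, 0, 5, 0, 0, -2, 0, 5, 0, 0, 0, 0, 0, 0, 0, 0, 0, 0, 0, 0, 0, 0, 0, 0, 0, 0, 0, 0, 0, 0, 0, 0]' --newtons 40

```text
time_s: 3.28
tool_pos: [0.5825, 0.0854, 0.0433]
orientation: [[-0.411, 0.912, 0.002], [0.912, 0.411, -0.0], [-0.001, 0.001, -1.0]]
contact_force: [-1.0, -0.7, 3.4]
width: 0.147
finger_force: 38.8
```

>>> carry_out --deltas '[0, -0.49, 1.09, 0, 0, 0, -0.5, 1.1, 0, 0, 0, -0.49, 1.09, 0, 0, 0, -0.5, 1.1, 0, 0, 0, -0.49, 1.09, 0, 0, 0, -0.5, 1.1, 0, 0, 0, -0.33, 0.73, 0, 0, 0, 0, 0, 0, 0, 0, 0, 0, 0, 0]'

```text
time_s: 4.4
tool_pos: [0.5489, 0.1583, 0.0423]
orientation: [[-0.411, 0.912, 0.0], [0.912, 0.411, -0.0], [-0.0, 0.0, -1.0]]
contact_force: [0.0, -0.2, -1.5]
width: 0.147
finger_force: 38.7
```

```bash
python3 look.py w2 150 100 450 420 1.8
```

```text
4.4 [0.54890739 0.15831496 0.04230058] [9.11760454e-01 4.10722378e-01 5.21913390e-05] [ 1.09506545e+01  1.35395427e+01  1.00041518e+02 -7.03426802e-03
  6.64143427e+01 -1.32967526e+01] 0.14679586630048364
```

View pics/w2.png

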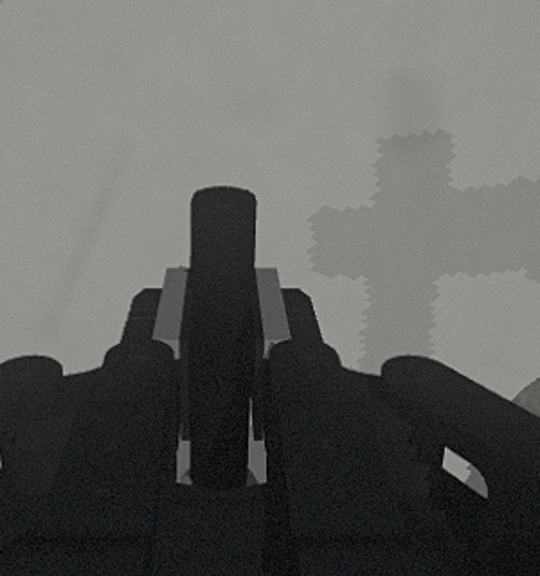

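```bash
python3 - <<'E'
from h import *
T=np.load('T.npy'); o=get_obs(); s=np.load('s.npy'); s[2]=np.radians(24.3)
R=o['orientation'];p=o['tool_pos']
for z in(.0495,.0565):
  u=np.array([150+223/1.8,100+187/1.8])
  f=lambda a:(proj([[*(p[:2]+a[0]*R[:2,0]+a[1]*R[:2,1]),z]],'wrist',T)-u).ravel()
  r=least_squares(f,[.03,0]).x; print(z,r,'origin rel tool along',r[0]-.111)
c,n=np.cos(s[2]),np.sin(s[2]); d=p[:2]-s[:2]
print('tool in block',c*d[0]+n*d[1],-n*d[0]+c*d[1],'specimen top px?')
np.save('s.npy',s)
E
```

```text
0.0495 [0.03420408 0.00109783] origin rel tool along -0.07679591711471925
0.0565 [0.03619038 0.00107091] origin rel tool along -0.07480962337939906
tool in block 0.0009835795122765043 0.16381563128992083 specimen top px?
```

>>> carry_out --deltas '[0, 0, 0, 2.5, 0, 0, 0, 0, 3, 0, 0, -1.6, -0.7, 0, 0, 0, -1.6, -0.75, 0, 0, 0, -1.6, -0.7, 0, 0, 0, -1.67, -0.77, 0, 0, 0, 0.8, -1.8, 0, 0, 0, 0.9, -2, 0, 0, 0, 0.9, -2, 0, 0, 0, 0.82, -1.76, 0, 0]' --newtons 60

```text
time_s: 5.7
tool_pos: [0.5187, 0.0525, 0.0974]
orientation: [[-0.41, 0.912, 0.0], [0.912, 0.41, -0.0], [-0.0, 0.0, -1.0]]
contact_force: [-0.1, -0.2, -0.7]
width: 0.137
finger_force: 58.7
```

>>> carry_out --deltas '[0, 0, 0, 0, 0, 0, 0, 0, 0, 0]'

```text
time_s: 5.95
tool_pos: [0.5181, 0.0538, 0.0971]
orientation: [[-0.41, 0.912, -0.0], [0.912, 0.41, 0.0], [0.0, -0.0, -1.0]]
contact_force: [-0.7, 0.4, -0.2]
width: 0.141
finger_force: 58.7
```

```bash
cat > both.py <<'E'
from h import *
import sys
o=get_obs(); s=np.load('s.npy'); p=o['tool_pos']; c,n=np.cos(s[2]),np.sin(s[2]); d=p[:2]-s[:2]
print(p,'tool in block',c*d[0]+n*d[1],-n*d[0]+c*d[1],'yaw err',np.degrees(np.arctan2(o['orientation'][1,1],o['orientation'][0,1])-s[2]))
t=camera('top')[:,:,::-1]; q=camera('scene')[:,:,::-1]
a=cv2.resize(t[170:270,190:290],None,fx=4,fy=4,interpolation=cv2.INTER_CUBIC)
b=cv2.resize(q[170:290,235:335],None,fx=4,fy=4,interpolation=cv2.INTER_CUBIC)
im=np.zeros((480,800,3),np.uint8); im[:400,:400]=a; im[:,400:]=b
cv2.imwrite('pics/'+sys.argv[1],im)
E
python3 both.py b1.png
```

```text
[0.51810078 0.05384215 0.09714204] tool in block -0.07010788957668472 0.08139564793332886 yaw err -0.07213722586923538
```

View pics/b1.png

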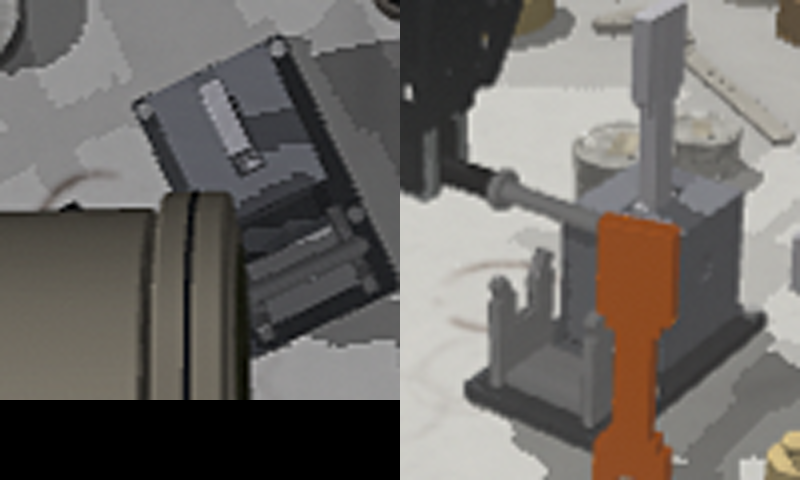

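```bash
python3 - <<'E'
from h import *
s=np.load('s.npy')
sc=lambda u:(np.array(u)+.5)/4-.5+[235-100,170]
tp=lambda u:(np.array(u)+.5)/4-.5+[190,170]
# scene: collar centre (500,190); shank centreline near (590,216); top: tip centre (363,243), point of axis (255,275)
# unknown: pin x, y0, z at y0, yaw, pitch
def pts(a,l): return b2w([[a[0]-np.sin(a[3])*l,a[1]+np.cos(a[3])*l,a[2]+a[4]*l]],s)
def f(a,w=1):
  c=proj(pts(a,.0345),'scene')-sc([500,190])
  t=proj(pts(a,-.036),'top')-tp([363,243])
  A=proj(pts(a,-.036),'scene')[0];B=proj(pts(a,.03),'scene')[0]
  d=(B-A)/np.linalg.norm(B-A);q=sc([590,216])-A; l1=d[0]*q[1]-d[1]*q[0]
  A=proj(pts(a,-.036),'top')[0];B=proj(pts(a,.03),'top')[0]
  d=(B-A)/np.linalg.norm(B-A);q=tp([255,275])-A; l2=d[0]*q[1]-d[1]*q[0]
  return np.r_[c.ravel(),t.ravel(),l1,l2]
r=least_squares(f,[-.07,.003,.104,0,0]);print(r.x.round(4),r.fun.round(2))
# cheek posts top check
P=np.array([[-92,27,68],[-48,27,68],[-92,-27,68],[-48,-27,68],[-70,-27,54]])/1e3
print((proj(b2w(P,s),'scene')-[235,170])*4+[400,0]);print((proj(b2w(P,s),'top')-[190,170])*4)
E
```

```text
[-0.0671  0.0064  0.1009 -0.0766 -0.0859] [ 1.83 -0.03 -1.41 -0.03 -0.04  1.77]
[[493.06626093 276.82551984]
 [550.41530705 239.24764421]
 [588.70715697 313.92249215]
 [644.26371759 273.7382202 ]
 [616.40182771 319.83570093]]
[[266.5437314  338.16858534]
 [226.54856028 253.22386958]
 [370.59909009 288.4118026 ]
 [330.3792763  203.8549362 ]
 [350.24832819 246.82282718]]
```

>>> carry_out --deltas '[0, 0.08, -0.18, -1.5, 0, 0, 0, 0, -1.2, 0, 0, 0, 0, -0.8, 0, 0, 0, 0, -0.7, 0, 0, 0, 0, -0.6, 0, 0, 0, 0, 0, 0]'

```text
time_s: 6.8
tool_pos: [0.5187, 0.0519, 0.0488]
orientation: [[-0.411, 0.912, -0.001], [0.912, 0.411, -0.0], [0.0, -0.001, -1.0]]
contact_force: [0.6, -0.5, -0.3]
width: 0.141
finger_force: 58.7
```

>>> carry_out --deltas '[0, 0, 0, -0.4, 0, 0, 0, 0, -0.3, 0, 0, 0, 0, 0, 0, 0, 0, 0, 0, 0]'

```text
time_s: 7.3
tool_pos: [0.5192, 0.0519, 0.0424]
orientation: [[-0.411, 0.912, 0.0], [0.912, 0.411, -0.0], [-0.0, 0.0, -1.0]]
contact_force: [0.3, 0.5, -1.1]
width: 0.138
finger_force: 58.7
```

>>> carry_out --deltas '[0, 0, 0, -0.3, 0, 0, 0, 0, -0.2, 0, 0, 0, 0, 0, 0, 0, 0, 0, 0, 0]'

```text
time_s: 7.8
tool_pos: [0.5195, 0.052, 0.0377]
orientation: [[-0.411, 0.912, 0.001], [0.912, 0.411, 0.0], [-0.0, 0.001, -1.0]]
contact_force: [-0.2, 1.3, 4.3]
width: 0.138
finger_force: 59.2
```

>>> carry_out --deltas '[1.8, 0, 0, 0, 0, 2.4, 0, 0, 0, 0, 3, 0, 0, 0, 0, 3, 0, 0, 0, 0]'

```text
time_s: 8.3
tool_pos: [0.5189, 0.0518, 0.0371]
orientation: [[-0.411, 0.912, -0.0], [0.912, 0.411, -0.0], [0.0, -0.0, -1.0]]
contact_force: [-0.5, -0.2, 0.8]
width: 0.355
finger_force: 0.0
```

```bash
python3 both.py b2.png
```

```text
[0.51893258 0.05184972 0.03712795] tool in block -0.07016969743648843 0.07923744705517671 yaw err -0.04647539910490956
```

View pics/b2.png

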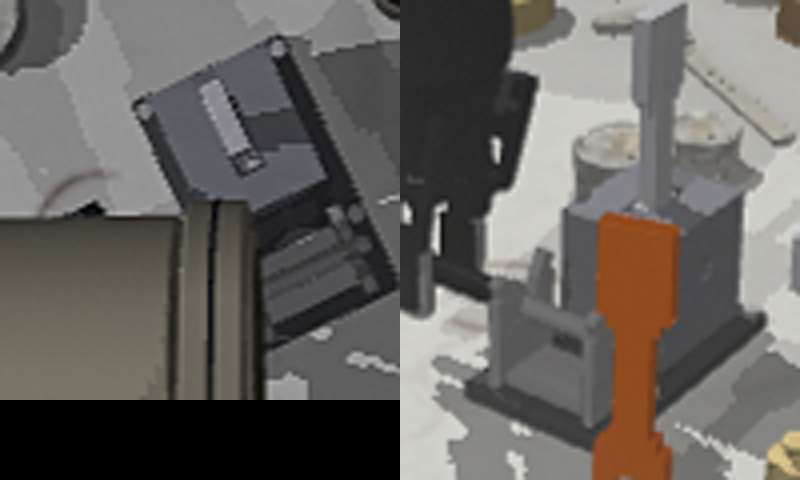

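>>> carry_out --deltas '[3, 0, 0, 2, 0, 3, 0, 0, 5, 0, 3.5, 0, 0, 5, 0, 4, 0, 0, 5, 0, 4, 0, 0, 2.8, 10, 4, 2, -0.9, 0, 10, 4, 2, -0.9, 0, 10, 4, 2, -0.9, 0, 10, 4, 2, -0.9, 0, 10, 4, 1.6, -0.7, 0, 10]'

```text
time_s: 9.65
tool_pos: [0.6157, 0.0085, 0.2351]
orientation: [[-0.996, 0.095, -0.0], [0.095, 0.996, -0.0], [0.0, -0.0, -1.0]]
contact_force: [0.2, 0.0, 0.1]
width: 0.465
finger_force: 0.0
```

>>> carry_out --deltas '[4, 0, 0, 0, 10, 4, 0, 0, 0, 10, 4, 0, 0, 0, 10, 4, 0, 0, 0, 0, 4, 0, 0, 0, 0]'

```text
time_s: 10.28
tool_pos: [0.615, 0.0089, 0.2352]
orientation: [[-0.913, -0.407, -0.0], [-0.407, 0.913, -0.0], [0.0, 0.0, -1.0]]
contact_force: [-1.1, -0.1, -0.8]
width: 0.463
finger_force: 0.0
```

```bash
python3 look.py w3 0 0 560 420 1.4
```

```text
10.275 [0.61504238 0.0089044  0.23520698] [-4.07227876e-01  9.13326587e-01  3.75838006e-05] [-3.94431799e+00  9.90233655e+00  8.30159126e+01 -1.57379385e-03
  8.70893006e+01 -1.17975051e+02] 0.46336723063746543
```

View pics/w3.png

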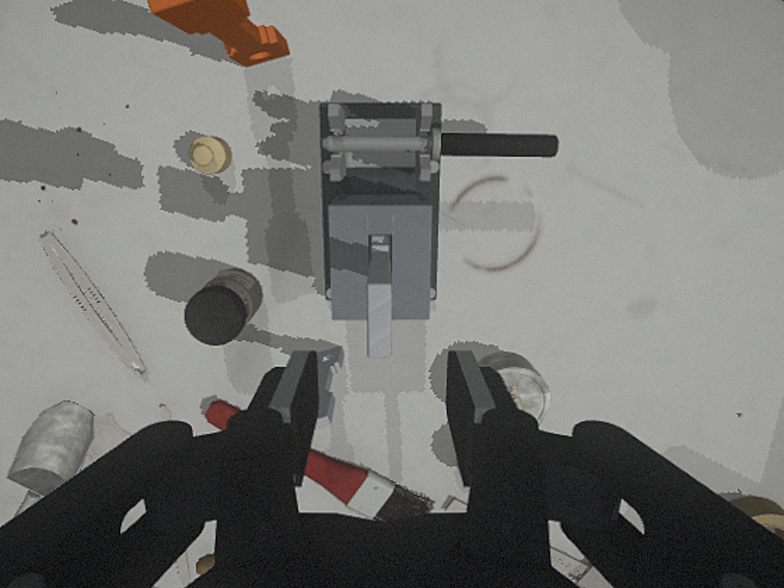

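```bash
python3 - <<'E'
from h import *
s=np.load('s.npy');T=np.load('T.npy')
P=np.array([[-16,0,180],[16,0,180],[-70,34.5,45],[-70,-36,45],[-70,111,45]])/1e3
print(proj(b2w(P,s),'wrist',T)*1.4)
E
```

```text
[[379.49753432 284.78953599]
 [379.92689014 359.62924682]
 [434.96571303 143.05935063]
 [322.46265945 143.5747153 ]
 [555.95525569 143.46191574]]
```

>>> carry_out --deltas '[4, 0, 0, -3, 0, 4, 0, 0, -3, 0, 4, 0, 0, -2.6, 0, 4, 0, 0, 0, 0, 0, 0, 0, 0, 0, 0, 0, 0, 0, 0, 0, 0, 0, 0, 0, 0, 0, 0, 0, 0]' --newtons 30

```text
time_s: 11.32
tool_pos: [0.6163, 0.0088, 0.1513]
orientation: [[-0.912, -0.411, 0.003], [-0.411, 0.912, -0.0], [-0.003, -0.002, -1.0]]
contact_force: [0.0, -1.1, 5.9]
width: 0.112
finger_force: 32.8
```

>>> carry_out --deltas '[0, 0, 0, 1, 0, 0, 0, 0, 2, 0, 0, 0, 0, 2, 0, 0, 0, 0, 2, 0, 0, 0, 0, 2, 0, 0, 0, 0, 0, 0, 0, 0, 0, 0, 0]'

```text
time_s: 12.2
tool_pos: [0.6148, 0.0089, 0.2387]
orientation: [[-0.912, -0.411, -0.001], [-0.411, 0.912, 0.0], [0.001, 0.0, -1.0]]
contact_force: [-0.0, -0.0, -1.6]
width: 0.115
finger_force: 31.9
```

>>> carry_out --deltas '[0, -0.2, 0.6, 0, -10, 0, -0.2, 0.6, 0, -10, 0, -0.2, 0.6, 0, -10, 0, -0.2, 0.6, 0, -10, 0, -0.2, 0.6, 0, -10, 0, -0.2, 0.6, 0, -10, 0, -0.2, 0.6, 0, -10, 0, -0.2, 0.6, 0, -10, 0, -0.2, 0.4, 0, -10, 0, 0, 0, 0, 0]'

```text
time_s: 13.45
tool_pos: [0.5964, 0.0612, 0.2379]
orientation: [[-0.412, 0.911, -0.002], [0.911, 0.412, 0.0], [0.001, -0.002, -1.0]]
contact_force: [0.7, 0.4, -2.2]
width: 0.11
finger_force: 31.8
```

>>> carry_out --deltas '[0, 0, 0, -2, 0, 0, 0, 0, -2, 0, 0, 0, 0, -2, 0, 0, 0, 0, -1, 0, 0, 0, 0, 0, 0]'

```text
time_s: 14.08
tool_pos: [0.5963, 0.0608, 0.1678]
orientation: [[-0.411, 0.912, -0.002], [0.912, 0.411, -0.0], [0.001, -0.002, -1.0]]
contact_force: [-0.6, -0.0, -1.8]
width: 0.111
finger_force: 31.7
```

>>> carry_out --deltas '[0, 0.4, -0.9, 0, 0, 0, 0.4, -0.9, 0, 0, 0, 0.4, -0.9, -0.1, 0, 0, 0.4, -0.9, -0.1, 0]'

```text
time_s: 14.58
tool_pos: [0.6139, 0.0244, 0.168]
orientation: [[-0.411, 0.912, 0.001], [0.912, 0.411, 0.0], [-0.0, 0.001, -1.0]]
contact_force: [-0.6, 3.8, 2.5]
width: 0.111
finger_force: 32.0
```

>>> carry_out --deltas '[0, 0.4, -0.9, -0.1, 0, 0, 0.4, -0.9, -0.1, 0, 0, 0.4, -0.9, -0.1, 0, 0, 0.4, -0.9, -0.1, 0, 0, 0.4, -0.85, -0.2, 0, 0, 0.4, -0.8, -0.2, 0, 0, 0, 0, 0, 0]'

```text
time_s: 15.45
tool_pos: [0.6376, -0.0288, 0.1594]
orientation: [[-0.41, 0.912, 0.001], [0.912, 0.41, -0.001], [-0.001, 0.0, -1.0]]
contact_force: [-0.9, -0.1, 0.2]
width: 0.113
finger_force: 31.1
```

>>> carry_out --deltas '[0, 0, 0, 1, 0, 0, 0, 0, 2, 0, 0, 0, 0, 3, 0, 0, 0, 0, 3, 0, 0, 0, 0, 1, 0, 0, 0, 0, 0, 0, 0, 0, 0, 0, 0, 0, 0, 0, 0, 0]' --newtons 60

```text
time_s: 16.45
tool_pos: [0.6364, -0.0275, 0.2576]
orientation: [[-0.411, 0.912, -0.003], [0.912, 0.411, 0.0], [0.001, -0.002, -1.0]]
contact_force: [-0.8, 0.1, -1.7]
width: 0.108
finger_force: 62.4
```

```bash
python3 - <<'E'
from h import *
print(get_obs()['tool_pos'],get_obs()['finger_force'])
q=camera('scene')[:,:,::-1]; w=camera('wrist')[:,:,::-1]
a=cv2.resize(q[90:290,210:410],None,fx=2,fy=2,interpolation=cv2.INTER_CUBIC)
b=cv2.resize(w[:,80:480],(400,420))
im=np.zeros((420,800,3),np.uint8); im[:400,:400]=a; im[:,400:]=b
cv2.imwrite('pics/end.png',im)
E
```

```text
[ 0.63638235 -0.02752035  0.25758136] 62.43393301963806
```

View pics/end.png

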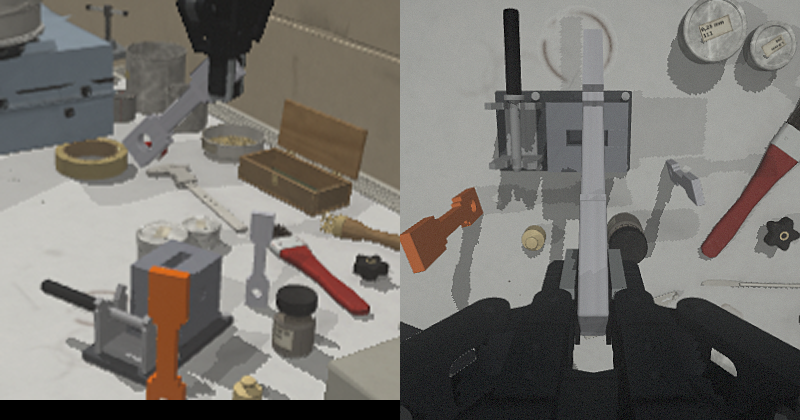

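```bash
python3 - <<'E'
from h import *
s=np.load('s.npy');p=get_obs()['tool_pos'];G=p+[0,0,.011]
for t in(30,40,45,50,60):
  a=np.radians(t);F=G+.13*np.array([-np.sin(s[2])*np.sin(a),np.cos(s[2])*np.sin(a),-np.cos(a)])
  print(t,((proj([F],'scene')-[210,90])*2).round(),((proj([F],'wrist',wristT(get_obs()))-[80,0])+[400,0]).round(),F)
E
```

```text
30 [[162. 178.]] [[592. 111.]] [0.60988068 0.03165563 0.15650765]
40 [[146. 161.]] [[592.  80.]] [0.60224199 0.04857345 0.16950518]
45 [[139. 151.]] [[592.  64.]] [0.59880112 0.05619415 0.17716707]
50 [[132. 141.]] [[592.  47.]] [0.59564814 0.06317722 0.18552857]
60 [[122. 120.]] [[591.  13.]] [0.59029947 0.07502321 0.20409096]
```

```bash
python3 -c "
from bench import *
print(finish_job())"
```

```text
the job is handed in; nothing more can be done
None
```

The job is handed in at about 16.5 s, with no verdict returned: the pin is parked and released in the notch, and the specimen is held still, leaning at about 45° with its eye end down, its foot about 17 cm up and clear of the block and pin.

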